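Swap which tray is out on the bench slides

TASK

Two low tray slides stand on the bench. First push the empty tray, which was left part-way out, fully home; then hook a fingertip behind the front lip of the tray that holds the masking tape and draw it all the way out to its stop. Use the fingertips only: do not pinch the lips, do not press on or lift the tape, which must stay lying in its tray, and leave everything else on the bench where it is.

Things in the scene. Friction and masses are not known exactly. Their poses are not given: they have to be found in the camera images.
- empty_unit: The slide whose tray is empty: fixed low bench slide of grey painted sheet, 185 x 150 x 38 mm (x, y, z), screwed down. Origin: under its middle, at z=0; its -x axis is the way its tray comes out. Both slides are alike. Two side rails reach 38 mm high; the tray runs between them. It is turned up to 0.3 rad. 
- empty_tray (a joint): how far this slide's tray is drawn out (m): 0 = home against the back stop, 0.09 = fully out against the front stop. The tray (bare steel, open on top, 118 mm wide) runs along the slide's own -x with about 2 N of friction, and stays where it is left. Starts 0.045 to 0.08 out.
- empty_lip_top (a point): middle of the top edge of the tray's front lip, 49 mm above the table, in mid thickness of the lip; moves with the tray, axes as the slide's. The lip's outer face (with its facing) is 5.5 mm to -x of this point, its inner face 2.5 mm to +x.
- empty_well (a point): centre of the floor of the empty finger well behind the front lip, 12 mm above the table; moves with the tray, axes as the slide's. The well is 60 mm long in x, 110 mm wide and 37 mm deep below the lip's top, ended by a low divider (top at 25 mm). The lip is a 5 mm steel plate (_tray_c0, its top bead _c1) across the front, with a 3 mm facing (_tray_c2) outside, up to 42 mm above the table.
- tape_unit: The slide whose tray holds the roll of masking tape: fixed low bench slide of grey painted sheet, 185 x 150 x 38 mm (x, y, z), screwed down. Origin: under its middle, at z=0; its -x axis is the way its tray comes out. Both slides are alike. Two side rails reach 38 mm high; the tray runs between them. It is turned up to 0.3 rad. 
- tape_tray (a joint): how far this slide's tray is drawn out (m): 0 = home against the back stop, 0.09 = fully out against the front stop. The tray (bare steel, open on top, 118 mm wide) runs along the slide's own -x with about 2 N of friction, and stays where it is left. Starts at 0.
- tape_lip_top (a point): middle of the top edge of the tray's front lip, 49 mm above the table, in mid thickness of the lip; moves with the tray, axes as the slide's. The lip's outer face (with its facing) is 5.5 mm to -x of this point, its inner face 2.5 mm to +x.
- tape_well (a point): centre of the floor of the empty finger well behind the front lip, 12 mm above the table; moves with the tray, axes as the slide's. The well is 60 mm long in x, 110 mm wide and 37 mm deep below the lip's top, ended by a low divider (top at 25 mm). The lip is a 5 mm steel plate (_tray_c0, its top bead _c1) across the front, with a 3 mm facing (_tray_c2) outside, up to 42 mm above the table.
- tape_nest (a point): centre of the nest floor behind the divider in the tape tray, 12 mm above the table; moves with the tray, axes as the slide's. The nest measures 108 x 110 mm and its walls stand 13 to 20 mm above its floor.
- masking_tape: roll of pale masking tape, 103 mm diameter, 25 mm high, lying flat in the nest of the tape tray; origin: centre of its underside. It rides loose in the tray.
- marker: bystander: black marker pen, 133 mm long, lying on the table between the slides; origin under its middle
- wood_stamp: bystander: wooden rubber stamp, 25 x 60 x 75 mm, standing between the slides, farther back; origin under its middle
- stapler: bystander: black desk stapler, 40 x 166 x 55 mm, at the right; origin under its middle
- clamp: bystander: black spring clamp, 50 x 123 x 20 mm, at the back right; origin under its middle
- tape_elec: bystander: small roll of black tape, 59 mm, 19 mm high, at the left; origin under its middle
- tape_clear: bystander: roll of packing tape, 94 mm, 48 mm high, at the front left; origin under its middle
- small_box_3: bystander: small carton 73 x 122 x 53 mm at the far left; origin under its middle
There are look-alikes about, which are no part of the job. What is meant by the masking_tape is not red or yellow, and is the larger of those in its own colour.

How it is judged:
By the outcome, as a careful person would: the job done as asked, in the order asked, and still so for the second after the job is handed in, with the robot touching nothing.
It also fails if it takes over 40 s, if anything falls off the work surface, if the arm or the gripper's body presses on something with over 40 N, if the wrist force passes 120 N, or if a joint passes its speed limit or range.

ROBOT

A 6-joint arm with a two-finger parallel gripper is mounted at the origin on a cart in front of the work surface, level with it; the furniture and walls round the work are solid. World frame = base frame: x ahead of the robot, y to its left, z up, the work surface at z = 0. Lengths are in mm, angles in degrees, forces in N, time in s.
With the tool pointing down it reaches from about 350 to 850 mm from the base axis. Payload 8.1 kg.
Tool frame: the origin (TCP) lies at the very end of the fingers, on their centre line; the grasp point (between the pads) lies 19 mm behind it; z points along the fingers, y is the line along which they close (so a half turn about z gives the same grasp; the last joint's range is limited). The gripper opens to 85 mm and grips with 20 to 120 N. Pads are 22 mm wide; open, the fingers measure 114 mm over their backs; the gripper's body (76 mm by 85 mm) begins 54 mm behind the grasp point. The pads swing forward as they close: fully open they stand 13 mm farther back than shut.
Start: joints at [-81.154, 7.471, 85.268, -0, 87.261, -4.893], TCP at [142.525, -582.831, 204.592] pointing down, gripper open.
Joint ranges: [-169.43, 169.43], [-51.17, 129.36], [1.28, 143.12], [-76.62, 256.62], [0, 156.53], [-152.29, 152.29]. Speed limits (degrees/s): [136.94, 136.94, 159.86, 180, 180, 180].

INTERFACE

Orientations are given as [roll, pitch, yaw] about the fixed x, y, z axes, in that order (R = Rz(yaw) Ry(pitch) Rx(roll)).
In Python, from bench import sense, eyes, job, models gives the robot as it stands. The module is installed in compiled form; this text tells all that it offers.
- The arm moves only by the tool apply_moves, never from a script. Its argument "rows" is a list of rows, each a list of 6 numbers: the shift along the tool's x, y, z in mm, then the turn, a rotation vector about the tool's x, y, z in rad. In form: [[dx, dy, dz, rx, ry, rz], ...]. A call has exactly 5 rows; each row shifts and turns the commanded pose from where the row before left it, along the tool's axes as they then stand; what a row does not reach is not made up. A row lasts 1/8 s, in which the tool goes at most 62.5 mm and 10.7 degrees, less where a joint would pass 70% of its speed; a pose out of reach is approached as far as the arm can. A call is refused whole if a number of a shift passes 62.5 or a number of a turn 0.188, either way. A call with a gripper value outside its range is refused whole. "fingers" is the finger opening in mm, from 0 to 85.4, set as the call begins (left out, the last holds). The fingers move at their own pace and stop on an object; "grip_force" is the grip in N (left out, the last holds). Time passes only in rows, so rows that do not move let the fingers close, or fill a call up. It gives the time, the measured TCP pose, the force, the opening and the grip force at its end, in the units of the state.
- sense(): the state, without advancing time (a new reading comes with each control period).
- eyes.snapshot(name): name is "scene" or "top" or "wrist"; returns (picture, depth): 400x640x3 uint8, red, green, blue; 400x640 float32, mm along the optical axis (not along the pixel's ray), 0 where there is no reading.
- eyes.get_calibration(name): a dict with "intrinsics" (3x3 intrinsics, pixels), "R" (3x3) and "t" (3): a world point X has camera coordinates R X + t; the wrist camera has in their place "mount" (4x4, takes a point from camera to tool coordinates, whose origin is the TCP and whose axes are the flange's). Camera axes: x right, y down, z forward; pixel columns grow to the right and rows downward; lengths in mm; the calibration is good to about 2 mm. A picture is of the moment at which its call begins: read the wrist's pose just before it. get_calibration takes no time and is no camera call.
- job.hand_in(): hands the job in; it is judged then, once.
Trained networks look in the newest picture that a camera, given by its name, has taken for a name from the list of things; names that differ only in an ending like _2 or _b are one class to them, and where a whole thing is asked for, a point or a joint stands for the part that bears it (a point fixed in the world has none). Each returns a list of dicts, best first, with "confidence" (0 to 1); they miss things now and then, are a little off and sometimes report something else, mostly with a low value. They report only what shows in the picture. A call takes as long as a camera call. They do not tell look-alikes from the thing itself.
- models.boxes_of(name, camera): "xyz" ([x, y, z] in mm, in world coordinates, good to about 4 mm: the middle of the surface that is visible of it).
- models.cut_out(name, camera): "pixels" (400x640 bool, what is visible of it).
- models.place_of(name, camera): "xyz" ([x, y, z] in mm, in world coordinates, good to about 4 mm: a listed point, or the origin of a listed thing).
The state is a dict: "time": time; "joint_pos": joint angles; "qd": joint speeds; "joint_efforts": joint torques, N m; "tool_pos": TCP position; "tcp_rot": TCP orientation; "ft_force": force on the tool from outside, world axes, zero at the start; "wrist_torque": the same for the moment, N m; "finger_gap": finger opening in mm; "grip_force": force on a finger pad.
Only numpy, scipy, OpenCV 4.12 (cv2) and the standard library are available. Lean on these libraries where they do the work, as an engineer would, in place of code of your own. Each camera call takes 0.05 s, during which the arm holds its last target. There are 200 camera calls.

## Working session

There is one attempt and no reset: what is moved stays moved. The work goes in short steps, Python scripts to look and compute and a tool call to move; the robot and the scene stay as the last step left them, time stands still between calls to the robot, and variables do not carry over. Pictures are saved under pics/ and viewed, at most 10 in all, crops included, and the job is handed in when it is done.

Besides the shell and the picture viewer there is one more tool, called after ">>>" as name(argument=value, ...), one argument or row to a line, values as JSON. apply_moves: Moves the arm, as the interface text tells. Its arguments: {"type":"object","properties":{"rows":{"type":"array"},"fingers":{"type":"number"},"grip_force":{"type":"number"}},"required":["rows"]}

```bash
mkdir -p pics
python3 - <<'E'
from bench import sense, eyes, models
import cv2
for c in ["top","scene"]:
    p,d=eyes.snapshot(c); cv2.imwrite(f"pics/{c}0.png",p[:,:,::-1])
    for n in ["empty_unit","empty_lip_top","empty_well","tape_unit","tape_lip_top","tape_well","tape_nest","masking_tape"]:
        print(c,n,[([round(float(v)) for v in r["xyz"]],round(r["confidence"],2)) for r in models.place_of(n,c)][:3])
s=sense();print(s["time"],s["tool_pos"],s["tcp_rot"])
E
```

```text
top empty_unit [([603, 186, 11], 0.67), ([658, -182, -2], 0.61)]
top empty_lip_top [([519, -218, 54], 0.8)]
top empty_well [([547, -207, 7], 0.85)]
top tape_unit [([663, 182, -1], 0.93)]
top tape_lip_top [([577, 196, 52], 0.7)]
top tape_well [([601, 190, 8], 0.69)]
top tape_nest [([693, 177, 13], 0.89), ([548, -207, 8], 0.36)]
top masking_tape [([686, 175, 9], 0.92), ([782, 349, -1], 0.65), ([389, 170, -4], 0.59)]
scene empty_unit [([654, -179, -3], 0.63)]
scene empty_lip_top [([522, -218, 46], 0.78)]
scene empty_well [([550, -207, 9], 0.67)]
scene tape_unit [([662, 178, -1], 0.95)]
scene tape_lip_top [([571, 197, 46], 0.95), ([605, 188, 11], 0.7)]
scene tape_well [([603, 190, 12], 0.69)]
scene tape_nest [([690, 172, 11], 0.89)]
scene masking_tape [([395, 176, 3], 0.78), ([563, -2, -3], 0.62), ([778, 348, -3], 0.57)]
0.9 [ 142.5150184  -582.82127179  204.61746092] [-1.79999796e+02 -1.34310002e-04  1.37392237e+01]
```

View pics/top0.png

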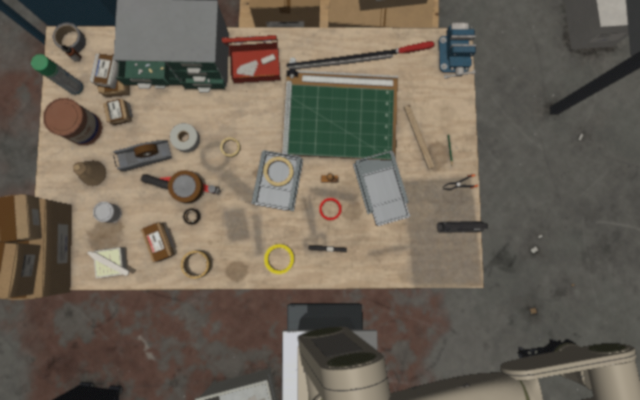

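View pics/scene0.png

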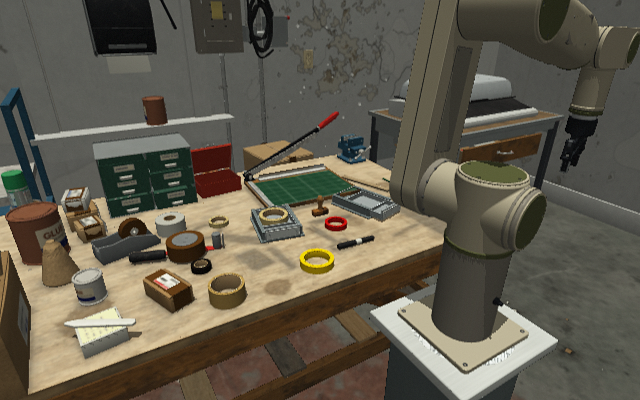

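Top view: the pale ring at (279,171) lies in the left slide; the other rings are a pale small one (231,147), red (330,208), yellow (279,259) and brown packing tape (197,263). Only the one at (279,171) fits: pale, and larger than the pale one at (231,147). The empty slide is at (382,187), with its tray out toward the robot.

Run:
```python
import cv2
from bench import eyes
im=cv2.imread("pics/top0.png")[125:285,205:425]
cv2.imwrite("pics/crop.png",cv2.resize(im,None,fx=3.5,fy=3.5,interpolation=cv2.INTER_CUBIC))
print(eyes.get_calibration("wrist"))
```

```text
{'intrinsics': array([[310.73072274,   0.        , 321.18461382],
       [  0.        , 310.73072274, 201.53041511],
       [  0.        ,   0.        ,   1.        ]]), 'mount': array([[ 2.86466368e-04, -9.52754394e-01, -3.03741637e-01,
         7.83550610e+01],
       [ 9.99999897e-01,  3.79924323e-04, -2.48593610e-04,
        -7.63803121e-01],
       [ 3.52247490e-04, -3.03741535e-01,  9.52754405e-01,
        -1.69069446e+02],
       [ 0.00000000e+00,  0.00000000e+00,  0.00000000e+00,
         1.00000000e+00]])}
```

View pics/crop.png

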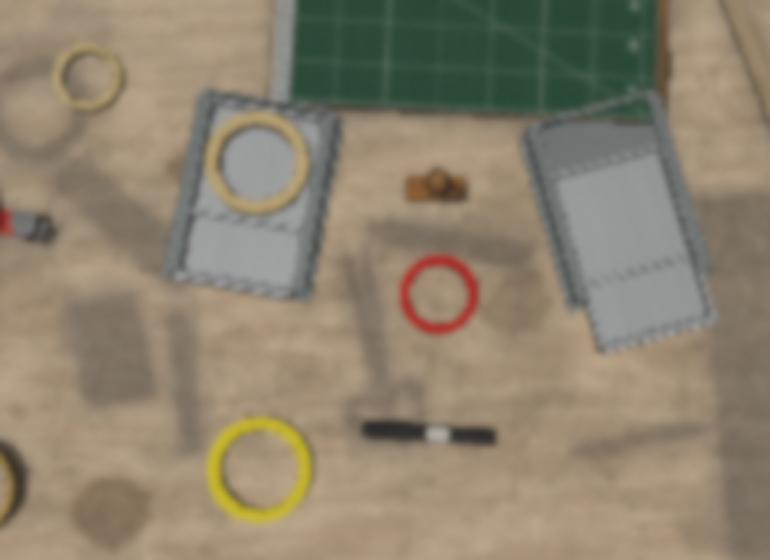

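>>> apply_moves(
  rows=[
    [37,-26,0,0,0,0],
    [37,-26,0,0,0,0],
    [37,-26,0,0,0,0],
    [37,-26,0,0,0,0],
    [37,-26,0,0,0,0],
  ],
  fingers=0,
)

```text
time: 1.52
tool_pos: [292.2, -411.5, 204.8]
tcp_rot: [180.0, -0.0, 13.7]
ft_force: [0.6, -0.7, 0.8]
finger_gap: -0.1
grip_force: 0.0
```

>>> apply_moves(
  rows=[
    [37,-26,0,0,0,0],
    [37,-26,0,0,0,0],
    [37,-26,0,0,0,0],
    [37,-26,0,0,0,0],
    [37,-26,0,0,0,0],
  ],
)

```text
time: 2.15
tool_pos: [441.1, -241.2, 204.8]
tcp_rot: [180.0, -0.0, 13.7]
ft_force: [-0.2, -1.1, -0.2]
finger_gap: -0.0
grip_force: 0.0
```

The crop confirms it: the pale, larger ring at (258,162) sits in the left slide, and the right slide's tray is empty, with its lip near (655,335).

```bash
cat > look.py <<'E'
from bench import sense, eyes, models
import cv2, numpy as np
from scipy.spatial.transform import Rotation as Ro
def look(png=None):
    s=sense(); p,d=eyes.snapshot("wrist"); c=eyes.get_calibration("wrist")
    if png: cv2.imwrite(f"pics/{png}.png",p[:,:,::-1])
    v,u=np.mgrid[:400,:640]; K=c["intrinsics"]
    P=np.stack([(u-K[0,2])*d/K[0,0],(v-K[1,2])*d/K[1,1],d],-1)
    M=c["mount"]; R=Ro.from_euler("xyz",s["tcp_rot"],degrees=True).as_matrix()
    return s,d,(P@M[:3,:3].T+M[:3,3])@R.T+s["tool_pos"]
def lip(W,d,near,yaw,cols=90):
    """fit the lip's top edge: points 45..54 mm high near the given spot"""
    m=(d>0)&(W[...,2]>44)&(W[...,2]<54)&(np.hypot(W[...,0]-near[0],W[...,1]-near[1])<75)
    a=np.array([np.cos(yaw),np.sin(yaw)]); m&=abs((W[...,:2]-near)@a)<20
    Q=W[m]; n=cv2.fitLine(Q[:,:2].astype(np.float32),cv2.DIST_HUBER,0,.01,.01).ravel()
    t=n[:2]; q=(Q[:,:2]-n[2:])@t; lo,hi=np.percentile(q,[1,99])
    nrm=np.array([-t[1],t[0]]); nrm*=np.sign(nrm[0]); 
    print("lip n",len(Q),"mid",n[2:]+t*(lo+hi)/2,"len",hi-lo,"yaw",np.degrees(np.arctan2(nrm[1],nrm[0])),"z",np.median(Q[:,2]))
def nets(names):
    for n in names:
        print(n,[([round(float(v)) for v in r["xyz"]],round(r["confidence"],2)) for r in models.place_of(n,"wrist")][:2])
E
python3 - <<'E'
from look import *
s,d,W=look("w1"); print(s["tool_pos"])
lip(W,d,np.array([520,-218]),.265)
nets(["empty_lip_top","empty_well","empty_unit"])
E
```

```text
[ 441.09654417 -241.20155353  204.84658996]
lip n 731 mid [ 523.003615   -216.08412624] len 113.16930086220783 yaw 15.5660925 z 48.14968009430959
empty_lip_top [([527, -217, 48], 0.89)]
empty_well [([555, -210, 8], 0.79)]
empty_unit []
```

View pics/w1.png

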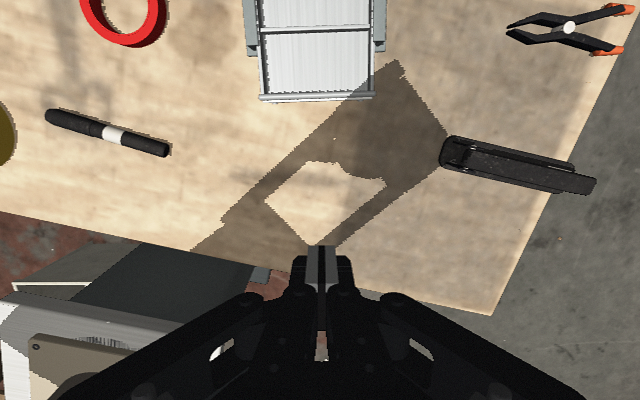

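The lip runs through about (317,97), in the middle ahead of the fingertips at (320,250). The path between them is clear.

>>> apply_moves(
  rows=[
    [0,-2,35,0,0,-0.033],
    [0,0,36,0,0,0],
    [0,0,36,0,0,0],
    [0,0,36,0,0,0],
    [0,0,35,0,0,0],
  ],
)

```text
time: 2.98
tool_pos: [438.8, -241.8, 25.6]
tcp_rot: [180.0, 0.0, 15.5]
ft_force: [0.1, -1.4, -1.0]
finger_gap: -0.2
grip_force: 0.0
```

>>> apply_moves(
  rows=[
    [20,0,0,0,0,0],
    [20,0,0,0,0,0],
    [15,0,0,0,0,0],
    [10,0,0,0,0,0],
    [6,0,0,0,0,0],
  ],
)

```text
time: 3.6
tool_pos: [508.3, -221.6, 26.7]
tcp_rot: [180.0, 0.0, 15.6]
ft_force: [0.0, -0.1, 0.2]
finger_gap: -0.2
grip_force: 0.0
```

>>> apply_moves(
  rows=[
    [6,0,0,0,0,0],
    [8,0,0,0,0,0],
    [8,0,0,0,0,0],
    [8,0,0,0,0,0],
    [6,0,0,0,0,0],
  ],
)

```text
time: 4.22
tool_pos: [543.3, -211.4, 26.6]
tcp_rot: [180.0, -0.0, 15.6]
ft_force: [-0.7, -1.0, -0.2]
finger_gap: 0.2
grip_force: 0.0
```

>>> apply_moves(
  rows=[
    [3,0,0,0,0,0],
    [3,0,0,0,0,0],
    [2,0,0,0,0,0],
    [2,0,0,0,0,0],
    [2,0,0,0,0,0],
  ],
)

```text
time: 4.85
tool_pos: [554.4, -208.4, 26.6]
tcp_rot: [180.0, 0.0, 15.6]
ft_force: [0.5, 0.7, 0.2]
finger_gap: -0.1
grip_force: 0.0
```

Run:
```python
from look import *
s,d,W=look("w2"); print(s["tool_pos"],s["ft_force"])
nets(["empty_lip_top","empty_well","empty_unit"])
```

```text
[ 554.35931855 -208.42629167   26.58993081] [0.47614622 0.72333969 0.22303885]
empty_lip_top []
empty_well []
empty_unit [([654, -180, -2], 0.73)]
```

View pics/w2.png

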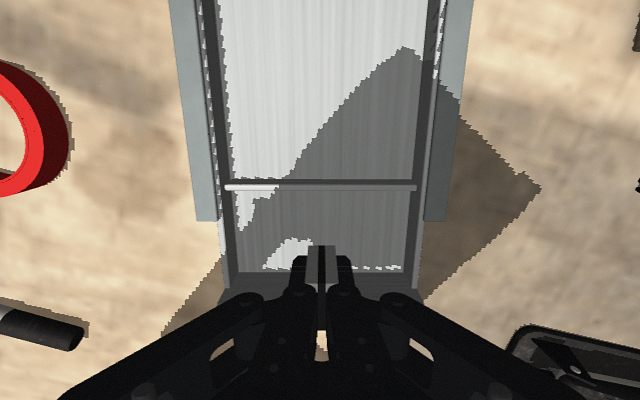

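Run:
```python
from look import *
s,d,W=look()
a=np.radians(15.6);ax=np.array([np.cos(a),np.sin(a)])
o=np.array(s["tool_pos"])
for (u,v) in [(245,v) for v in range(180,300,6)]+[(312,v) for v in range(236,300,6)]+[(332,v) for v in range(240,300,12)]:
    p=W[v,u]; print(u,v,np.round((p[:2]-o[:2])@ax,1),np.round(p[2],1), d[v,u])
```

```text
245 180 34.5 16.2 184.31737
245 186 33.1 24.5 176.82014
245 192 25.8 11.5 191.4464
245 198 21.8 11.0 193.11397
245 204 18.1 11.7 193.59933
245 210 13.7 10.3 196.20113
245 216 10.0 11.4 196.33708
245 222 6.1 11.9 197.0144
245 228 2.0 11.7 198.45784
245 234 -2.1 12.0 199.3611
245 240 -6.2 12.2 200.49963
245 246 -10.7 11.6 202.38496
245 252 -14.9 11.8 203.46378
245 258 -19.7 11.1 205.61884
245 264 -24.2 11.1 206.94667
245 270 -28.5 11.4 207.97368
245 276 -28.9 18.3 201.5971
245 282 -29.4 24.6 195.73677
245 288 -29.3 31.4 189.20068
245 294 12.4 98.8 112.32418
312 236 -3.4 12.0 199.8199
312 242 78.4 195.6 0.0
312 248 11.9 60.4 149.07494
312 254 11.8 66.4 143.34993
312 260 11.4 71.5 138.64369
312 266 12.3 78.4 131.75223
312 272 12.1 83.0 127.453476
312 278 11.4 86.3 124.462456
312 284 11.5 90.8 120.19637
312 290 12.5 96.4 114.59117
312 296 12.8 100.6 110.44786
332 240 -6.7 10.9 201.83813
332 252 11.3 63.5 146.27168
332 264 12.0 76.0 134.12509
332 276 12.0 85.8 124.84563
332 288 12.9 95.6 115.18329
```

The wrist picture shows the fingers above the tray at (322,250), in front of the lip line at row 275. The lip has not moved. In the depth data the fingers end near z=60, though the TCP reads 26. I'll check this with the scene camera before moving on.

Run:
```python
from look import *
p,d=eyes.snapshot("scene"); c=eyes.get_calibration("scene"); o=np.array(sense()["tool_pos"])
def px(X): q=c["intrinsics"]@(c["R"]@X+c["t"]); return q[:2]/q[2],q[2]
for dz in (0,15,34,54): print(dz,*px(o+[0,0,dz]))
u,v=px(o)[0].astype(int); x0,y0=u-60,v-70
im=cv2.resize(p[y0:y0+110,x0:x0+130,::-1],None,fx=5,fy=5,interpolation=cv2.INTER_NEAREST)
for dz in (0,34):
    q=((px(o+[0,0,dz])[0]-[x0,y0])*5).astype(int); cv2.circle(im,tuple(int(k) for k in q),4,(0,0,255),-1)
cv2.imwrite("pics/s1.png",im)
```

```text
0 [383.23374749 207.15569341] 1454.7826584105594
15 [383.55117482 203.51517512] 1448.2354586405381
34 [383.9573933  198.85632677] 1439.9423389318445
54 [384.39007751 193.89394753] 1431.2127392384828
```

View pics/s1.png

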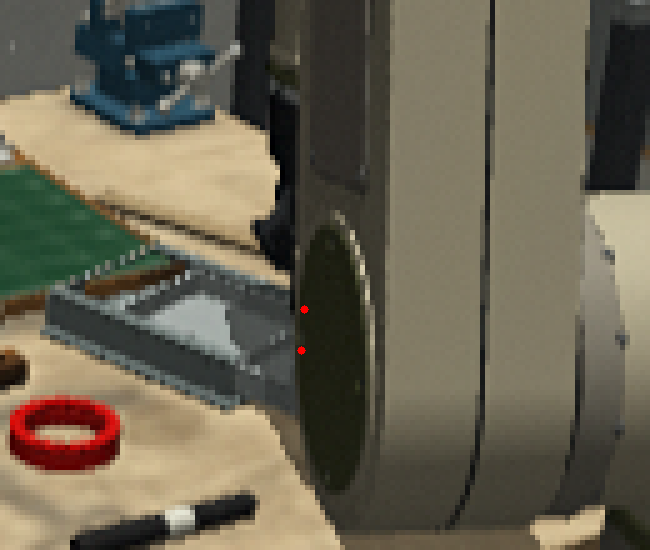

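The arm hides the tip in this view: both marks, at (301,350) and (304,310), fall on the arm. I'll back out along the same path, then lower only to TCP z≈6. That's safe whichever reading is right, and a tip at about 40 would still meet the lip.

>>> apply_moves(
  rows=[
    [-15,0,0,0,0,0],
    [-18,0,0,0,0,0],
    [-18,0,0,0,0,0],
    [-15,0,0,0,0,0],
    [-12,0,0,0,0,0],
  ],
)

```text
time: 5.78
tool_pos: [478.1, -229.7, 26.6]
tcp_rot: [180.0, 0.0, 15.6]
ft_force: [-0.0, -0.6, 0.7]
finger_gap: 0.1
grip_force: 0.0
```

>>> apply_moves(
  rows=[
    [-4,0,0,0,0,0],
    [0,0,6,0,0,0],
    [0,0,6,0,0,0],
    [0,0,5,0,0,0],
    [0,0,4,0,0,0],
  ],
)

```text
time: 6.4
tool_pos: [475.3, -230.2, 4.9]
tcp_rot: [-180.0, 0.0, 15.7]
ft_force: [-0.7, 1.0, -0.6]
finger_gap: 0.5
grip_force: 0.0
```

Run:
```python
from look import *
s,d,W=look("w3"); o=np.array(s["tool_pos"]);print(s["time"],o,s["ft_force"])
a=np.radians(15.6);ax=np.array([np.cos(a),np.sin(a)])
for u in(312,332):
  for v in range(225,262,3):
    p=W[v,u]; print(u,v,np.round((p[:2]-o[:2])@ax,1),np.round(p[2],1))
lip(W,d,np.array([523,-216]),.272)
```

```text
6.4 [ 475.29619677 -230.22428571    4.91385647] [-0.66700278  0.95338554 -0.59092064]
312 225 7.9 -0.5
312 228 6.0 -0.3
312 231 3.7 -1.0
312 234 2.1 -0.2
312 237 -0.2 -0.9
312 240 -1.7 0.2
312 243 -4.1 -0.5
312 246 11.9 36.7
312 249 12.2 40.4
312 252 11.6 42.4
312 255 11.7 45.6
312 258 11.7 48.4
312 261 11.7 51.2
332 225 7.9 -0.4
332 228 6.4 0.5
332 231 4.0 -0.3
332 234 1.9 -0.7
332 237 0.2 0.1
332 240 -1.5 0.7
332 243 -4.3 -1.0
332 246 12.3 37.4
332 249 11.3 38.7
332 252 11.8 42.8
332 255 11.6 45.4
332 258 11.9 48.8
332 261 11.5 50.8
lip n 3890 mid [ 523.76687515 -215.73868462] len 113.0405483318316 yaw 15.671888 z 48.21635777115903
```

Depth again puts the fingertips at z≈36 with the TCP at 5, so they end about 31 mm short of the TCP. The bench reads 0, so the camera geometry is sound. I'll push at this height, on the facing.

>>> apply_moves(
  rows=[
    [10,0,2,0,0,0],
    [12,0,0,0,0,0],
    [8,0,0,0,0,0],
    [5,0,0,0,0,0],
    [5,0,0,0,0,0],
  ],
)

```text
time: 7.08
tool_pos: [514.0, -219.7, 3.6]
tcp_rot: [180.0, 0.0, 15.6]
ft_force: [-2.8, -1.4, 0.7]
finger_gap: -0.3
grip_force: 1.1
```

>>> apply_moves(
  rows=[
    [6,0,0,0,0,0],
    [6,0,0,0,0,0],
    [6,0,0,0,0,0],
    [6,0,0,0,0,0],
    [6,0,0,0,0,0],
  ],
)

```text
time: 7.7
tool_pos: [543.2, -211.6, 3.6]
tcp_rot: [180.0, -0.0, 15.6]
ft_force: [-2.1, -1.3, 1.9]
finger_gap: 0.3
grip_force: 1.1
```

Contact at about 2–3 N, and the tray is sliding.

>>> apply_moves(
  rows=[
    [5,0,0,0,0,0],
    [3,0,0,0,0,0],
    [3,0,0,0,0,0],
    [2,0,0,0,0,0],
    [2,0,0,0,0,0],
  ],
)

```text
time: 8.32
tool_pos: [551.2, -209.2, 3.3]
tcp_rot: [-179.9, 0.7, 15.6]
ft_force: [-38.1, -8.9, 27.4]
finger_gap: 0.3
grip_force: 19.8
```

That's the back stop, at 38 N. I'll back off, rise and check.

>>> apply_moves(
  rows=[
    [-6,0,0,0,0,0],
    [-15,0,0,0,0,0],
    [-25,0,0,0,0,0],
    [-10,0,-40,0,0,0],
    [0,0,-50,0,0,0],
  ],
)

```text
time: 8.95
tool_pos: [500.9, -222.0, 92.7]
tcp_rot: [-179.8, 0.1, 15.6]
ft_force: [1.8, -0.3, 0.6]
finger_gap: 0.1
grip_force: 0.0
```

>>> apply_moves(
  rows=[
    [-10,0,-40,0,0,0],
    [0,0,-30,0,0,0],
    [0,0,0,0,0,0],
    [0,0,0,0,0,0],
    [0,0,0,0,0,0],
  ],
)

```text
time: 9.57
tool_pos: [492.7, -224.7, 161.7]
tcp_rot: [-179.9, 0.1, 15.6]
ft_force: [-1.2, -0.3, -0.5]
finger_gap: -0.1
grip_force: 0.0
```

Run:
```python
from look import *
s,d,W=look("w4"); o=np.array(s["tool_pos"]);print(s["time"],o)
lip(W,d,np.array([568,-203]),.272); nets(["empty_lip_top","empty_unit"])
a=np.radians(15.6);ax=np.array([np.cos(a),np.sin(a)]);n=np.array([-ax[1],ax[0]])
# rail front ends vs lip along the slide axis
q=(W[...,:2]-[568,-203])@ax; l=(W[...,:2]-[568,-203])@n
for sgn in (-1,1):
    m=(d>0)&(sgn*l>62)&(sgn*l<76)&(W[...,2]>34)&(W[...,2]<41)&(abs(q)<60); print("rail front",np.percentile(q[m],[1,5]) if m.any() else None,m.sum())
```

```text
9.575 [ 492.68515438 -224.73302662  161.70259805]
lip n 933 mid [ 567.47526208 -203.58559991] len 113.69055318494314 yaw 15.651764 z 48.23956868799472
empty_lip_top [([571, -202, 49], 0.71)]
empty_unit []
rail front [1.93261672 4.47590395] 531
rail front [2.15964668 4.4106874 ] 442
```

View pics/w4.png

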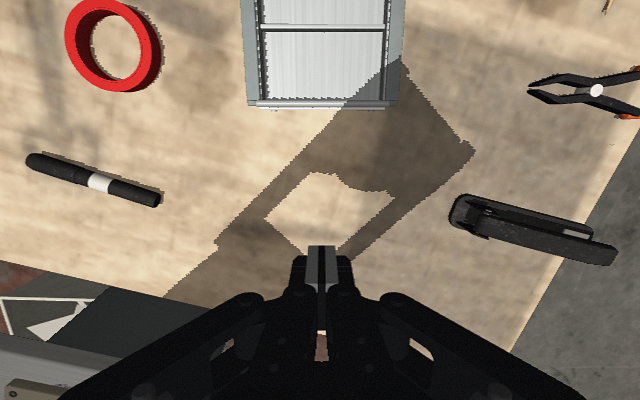

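The empty tray's lip at (322,103) is now flush with the front ends of the rails, so it is home. Now across to the tape slide.

>>> apply_moves(
  rows=[
    [12,-42,0,0,0,0],
    [12,-42,0,0,0,0],
    [12,-42,0,0,0,0],
    [12,-42,0,0,0,0],
    [12,-42,0,0,0,0],
  ],
)

```text
time: 10.35
tool_pos: [494.5, -5.5, 163.2]
tcp_rot: [-180.0, 0.0, 15.6]
ft_force: [-0.3, 0.4, 0.1]
finger_gap: 0.1
grip_force: 0.0
```

>>> apply_moves(
  rows=[
    [13,-42,0,0,0,0],
    [13,-42,0,0,0,0],
    [13,-42,0,0,0,0],
    [13,-42,0,0,0,0],
    [13,-42,0,0,0,0],
  ],
)

```text
time: 10.98
tool_pos: [500.5, 214.2, 163.1]
tcp_rot: [180.0, 0.0, 15.6]
ft_force: [0.7, -1.2, -0.0]
finger_gap: 0.0
grip_force: 0.0
```

>>> apply_moves(
  rows=[
    [0,0,0,0,0,0.115],
    [0,0,0,0,0,0.115],
    [0,0,0,0,0,0.115],
    [0,0,0,0,0,0.11],
    [0,0,0,0,0,0],
  ],
)

```text
time: 11.6
tool_pos: [500.6, 212.8, 163.1]
tcp_rot: [180.0, 0.0, -10.4]
ft_force: [-0.9, 0.9, -0.1]
finger_gap: 0.2
grip_force: 0.0
```

Run:
```python
from look import *
s,d,W=look("w5"); o=np.array(s["tool_pos"]);print(s["time"],o,s["tcp_rot"])
lip(W,d,np.array([574,196]),-.18); nets(["tape_lip_top","tape_well"])
a=np.radians(-10.5);ax=np.array([np.cos(a),np.sin(a)]);n=np.array([-ax[1],ax[0]])
for k in (574,196),:
  q=(W[...,:2]-k)@ax; l=(W[...,:2]-k)@n
  for sgn in (-1,1):
    m=(d>0)&(sgn*l>62)&(sgn*l<76)&(W[...,2]>34)&(W[...,2]<41)&(abs(q)<60); print("rail front",np.percentile(q[m],[1,5]) if m.any() else None,m.sum())
```

```text
11.6 [500.63010028 212.76844754 163.07976524] [ 1.79980104e+02  4.16617829e-02 -1.03947655e+01]
lip n 924 mid [571.44974393 197.40252686] len 113.79505999711361 yaw -10.392765 z 48.23667891900468
tape_lip_top [([572, 197, 48], 0.66)]
tape_well [([603, 189, 13], 0.92), ([658, 179, 4], 0.53)]
rail front [0.72015636 3.21440938] 411
rail front [0.35102749 3.02345394] 563
```

View pics/w5.png

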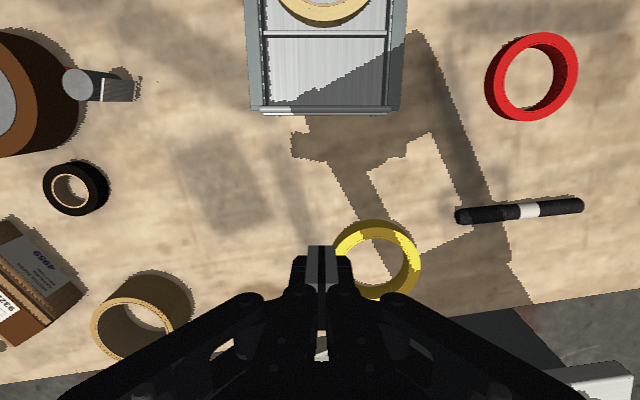

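The tape tray's lip is at (325,108), with the empty well behind it at about (325,70). The tape begins at row 25. The way down is clear.

>>> apply_moves(
  rows=[
    [35,2,0,0,0,0],
    [35,0,15,0,0,0],
    [34,0,30,0,0,0],
    [0,0,30,0,0,0],
    [0,0,25,0,0,0],
  ],
)

```text
time: 12.38
tool_pos: [602.6, 191.5, 61.7]
tcp_rot: [180.0, 0.1, -10.4]
ft_force: [0.4, 0.9, 0.7]
finger_gap: 0.0
grip_force: 0.0
```

Run:
```python
from look import *
s,d,W=look(); o=np.array(s["tool_pos"]);print(s["time"],o,s["ft_force"])
a=np.radians(-10.4);ax=np.array([np.cos(a),np.sin(a)])
for v in list(range(243,252,3)): p=W[v,312]; print("tip",v,np.round((p[:2]-o[:2])@ax,1),np.round(p[2],1))
q=(W[...,:2]-o[:2])@ax; l=(W[...,:2]-o[:2])@[-ax[1],ax[0]]
m=(d>0)&(abs(l)<45)&(abs(l)>18)&(q<60)&(q>-50)
for z0,z1 in((8,15),(20,28),(30,44),(44,54)):
  k=m&(W[...,2]>z0)&(W[...,2]<z1); print(z0,np.percentile(q[k],[2,50,98]) if k.any() else None)
```

```text
12.375 [602.56835064 191.54533615  61.70378307] [0.39738335 0.90481239 0.72889877]
tip 243 -25.9 11.1
tip 246 10.7 91.8
tip 249 11.1 95.7
8 [-28.59641991   7.5326686   50.40472347]
20 [-29.36829231  32.44967104  57.96535795]
30 [-29.42527629  49.79127129  59.47930567]
44 [-33.58145118 -29.77145568 -28.077149  ]
```

>>> apply_moves(
  rows=[
    [0,0,20,0,0,0],
    [0,0,18,0,0,0],
    [0,0,14,0,0,0],
    [0,0,8,0,0,0],
    [0,0,6,0,0,0],
  ],
)

```text
time: 13.05
tool_pos: [602.9, 192.0, -2.6]
tcp_rot: [-180.0, -0.0, -10.4]
ft_force: [0.5, 0.1, 0.1]
finger_gap: 0.3
grip_force: 0.0
```

>>> apply_moves(
  rows=[
    [-5,0,0,0,0,0],
    [-5,0,0,0,0,0],
    [-4,0,0,0,0,0],
    [-4,0,0,0,0,0],
    [-4,0,0,0,0,0],
  ],
)

```text
time: 13.68
tool_pos: [581.5, 196.1, -1.9]
tcp_rot: [-180.0, -0.1, -10.4]
ft_force: [2.5, -0.9, -0.5]
finger_gap: -0.1
grip_force: 1.1
```

Hooked, with about 2 N. Drawing it out gently.

>>> apply_moves(
  rows=[
    [-5,0,0,0,0,0],
    [-6,0,0,0,0,0],
    [-6,0,0,0,0,0],
    [-6,0,0,0,0,0],
    [-6,0,0,0,0,0],
  ],
)

```text
time: 14.3
tool_pos: [552.3, 201.3, -2.3]
tcp_rot: [-180.0, -0.0, -10.4]
ft_force: [2.3, 0.1, 1.9]
finger_gap: 0.2
grip_force: 1.1
```

>>> apply_moves(
  rows=[
    [-6,0,0,0,0,0],
    [-6,0,0,0,0,0],
    [-6,0,0,0,0,0],
    [-6,0,0,0,0,0],
    [-6,0,0,0,0,0],
  ],
)

```text
time: 14.92
tool_pos: [522.7, 206.7, -2.4]
tcp_rot: [-180.0, -0.0, -10.4]
ft_force: [2.5, -0.4, 2.3]
finger_gap: 0.1
grip_force: 1.1
```

>>> apply_moves(
  rows=[
    [-5,0,0,0,0,0],
    [-4,0,0,0,0,0],
    [-3,0,0,0,0,0],
    [-3,0,0,0,0,0],
    [-2,0,0,0,0,0],
  ],
)

```text
time: 15.55
tool_pos: [506.2, 209.7, -2.5]
tcp_rot: [180.0, 0.0, -10.4]
ft_force: [1.7, 0.2, 0.7]
finger_gap: -0.2
grip_force: 1.0
```

>>> apply_moves(
  rows=[
    [-3,0,0,0,0,0],
    [-3,0,0,0,0,0],
    [-2,0,0,0,0,0],
    [-1,0,0,0,0,0],
    [-1,0,0,0,0,0],
  ],
)

```text
time: 16.18
tool_pos: [496.6, 211.5, -2.4]
tcp_rot: [180.0, -0.0, -10.4]
ft_force: [5.7, -0.8, 0.1]
finger_gap: 0.2
grip_force: 2.6
```

>>> apply_moves(
  rows=[
    [-1,0,0,0,0,0],
    [-1,0,0,0,0,0],
    [0,0,0,0,0,0],
    [0,0,0,0,0,0],
    [0,0,0,0,0,0],
  ],
)

```text
time: 16.8
tool_pos: [496.6, 211.5, -2.2]
tcp_rot: [-180.0, -0.2, -10.5]
ft_force: [11.5, -2.9, -7.2]
finger_gap: 0.0
grip_force: 5.8
```

Force rises with no travel, so it's at the front stop. Release into the well and rise straight up.

>>> apply_moves(
  rows=[
    [6,0,0,0,0,0],
    [8,0,0,0,0,0],
    [0,0,-20,0,0,0],
    [0,0,-40,0,0,0],
    [0,0,-50,0,0,0],
  ],
)

```text
time: 17.42
tool_pos: [507.1, 209.0, 107.3]
tcp_rot: [179.9, 0.2, -10.4]
ft_force: [0.3, -0.2, -0.5]
finger_gap: -0.1
grip_force: 0.0
```

>>> apply_moves(
  rows=[
    [-10,0,-40,0,0,0],
    [-25,0,-30,0,0,0],
    [-20,0,0,0,0,0],
    [0,0,0,0,0,0],
    [0,0,0,0,0,0],
  ],
)

```text
time: 18.05
tool_pos: [454.4, 219.1, 177.1]
tcp_rot: [180.0, 0.0, -10.4]
ft_force: [0.3, -0.1, -1.0]
finger_gap: -0.2
grip_force: 0.0
```

Run:
```python
from look import *
s,d,W=look("w6"); print(s["time"],s["tool_pos"])
lip(W,d,np.array([484,213]),-.18); nets(["tape_lip_top","masking_tape","tape_nest"])
p,_=eyes.snapshot("top"); print([r["xyz"] for r in models.place_of("empty_lip_top","top")])
im=cv2.resize(p[125:285,205:425,::-1],None,fx=2,fy=2,interpolation=cv2.INTER_CUBIC)
w=cv2.resize(cv2.imread("pics/w6.png"),(512,320)); im=cv2.copyMakeBorder(im[:240],0,0,0,72,0)
cv2.imwrite("pics/end.png",np.vstack([w,im]))
```

```text
18.05 [454.42078495 219.14222525 177.07512806]
lip n 759 mid [483.53733049 213.30807573] len 113.92521714033676 yaw -10.27013 z 48.202410616736074
tape_lip_top [([482, 212, 52], 0.69)]
masking_tape []
tape_nest [([600, 189, 12], 0.92)]
[[561.4, -207.3, 53.3], [499.9, -456.0, -1.0]]
```

View pics/end.png

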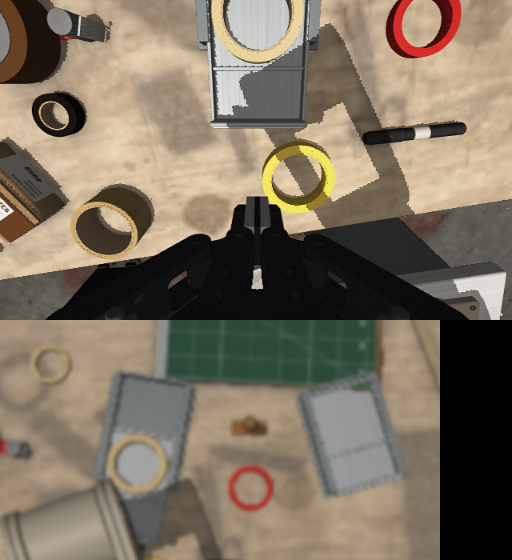

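The tape tray is drawn out by 89–90 mm with the tape lying flat in its nest at (258,20). In the lower half, the empty tray is home at (352,440), and the other things are unmoved.

```bash
python3 -c "
from bench import job; print(job.hand_in())"
```

```text
the job is handed in; nothing more can be done
None
```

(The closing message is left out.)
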